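# Set and clamp the plating turntable

## Robot

A 6-joint arm with a two-finger parallel gripper is mounted at the origin on a cart in front of the work surface, level with it; the furniture and walls round the work are solid. World frame = base frame: x ahead of the robot, y to its left, z up, the work surface at z = 0. Lengths are in m, angles in degrees, forces in N, time in s.
With the tool pointing down it reaches from about 0.35 to 0.725 m from the base axis. Payload 4.3 kg.
Tool frame: the origin (TCP) lies on the centre line of the jaws, within the pads' length; the fingertips stand 25 mm ahead of it and the grasp point (between the pads) lies 6 mm ahead of it; z points along the fingers, y is the line along which they close (so a half turn about z gives the same grasp; the last joint's range is limited). The gripper opens to 85 mm and grips with 20 to 120 N. Pads are 22 mm wide; open, the fingers measure 114 mm over their backs; the gripper's body (76 mm by 85 mm) begins 54 mm behind the grasp point. The pads swing forward as they close: fully open they stand 13 mm farther back than shut.
Start: joints at [66.675, 21.618, 4.641, 73.018, 0, 83.68], TCP at [0.168, 0.55, 0.256] pointing down, gripper open.
Joint ranges: [-156.06, 156.06], [-48.1, 94.91], [-58.44, 69.94], [-101.28, 121.22], [-78.64, 73.56], [-180, 180]. Speed limits (degrees/s): [147.25, 147.25, 180, 180, 180, 180].

## Interface

Orientations are given as a 3x3 rotation matrix whose columns are the frame's x, y, z axes.
In Python, from workcell import r, cams gives the robot as it stands. Calls block until the motion is done:
- r.reach(position, orientation): joint-space move of the TCP to a pose.
- r.move_l(position, rate=0.15, ori=None): straight line of the TCP; ori=None keeps the orientation; rate is the mean speed in m/s.
- r.set_joints(angles): joint-space move.
- r.command_gripper(opening, force=None): finger opening in m; force is the grip in N (None keeps the last); returns when the fingers have stopped.
- r.sleep(seconds).
- r.inverse_kinematics(position, orientation): joint angles nearest the present ones, or None.
- r.read_state(): the state.
- cams.camera(name): name is "side" or "top" or "wrist"; returns the picture (384x512x3 uint8, blue, green, red); there is no depth.
- cams.camera_params(name): a dict with "fx", "fy", "cx", "cy" (pixels), "world_from_camera" (4x4, takes a point from camera to world coordinates). Camera axes: x right, y down, z forward; pixel columns grow to the right and rows downward; lengths in m; the calibration is good to about 2 mm. A picture is of the moment at which its call begins: read the wrist's pose just before it. camera_params takes no time and is no camera call; for the wrist camera it gives the pose at the moment of the call.
A pose or a line that the arm cannot do raises r.MotionError and nothing moves.
- r.job_done(): hands the job in; it is judged then, once.
The state is a dict: "clock": time; "joints": joint angles; "qvel": joint speeds; "effort": joint torques, N m; "eef_pos": TCP position; "tcp_rot": TCP orientation; "contact_force": force on the tool from outside, world axes, zero at the start; "moment": the same for the moment, N m; "opening": finger opening in m; "grip_force": force on a finger pad.
Only numpy, scipy, OpenCV 4.12 (cv2) and the standard library are available. Lean on these libraries where they do the work, as an engineer would, in place of code of your own. Each camera call takes 0.05 s, during which the arm holds its last target. There are 200 camera calls.

## Task

Turn the dial of the culture-dish turntable, either way round, by gently pushing its steel finger post from the side, until the black index line on the dial lines up with the long white line on the tab of the dark scale collar. Then push the small clamp lever at the turntable's side forward, away from the robot, to its stop, so the setting is locked. Use only the fingertips or the outside of the fingers: grip and lift nothing, leave the dish sitting on the dial, do not shift the scale collar, and do not disturb the flask, marker and timer.

Things in the scene. Friction and masses are not known exactly. Their poses are not given: they have to be found in the camera images.
- turntable: The fixed turntable: grey base plate 240 x 240 mm, top at z = 12 mm, on the worktop, with a 70 mm wide lug on its -y side that reaches y = -165 mm. Origin: middle of the plate, on the worktop, below the dial's axis. x points away from the robot at yaw 0, z up. On it lie the dark scale collar (disc, 112 mm radius, top at z = 22 mm) and over that the aluminium dial.
- dial_centre (a point): Point on the dial's vertical axis, at the height of the dial's top face (26 mm above the worktop). The dial is an aluminium disc of 86 mm radius. It carries a 90 mm petri dish in the middle, held between three studs 4 mm high at 50 mm radius.
- index_mark (a point): Outer end of the black index line, at the dial's rim: 86 mm from the axis, 24 mm above the worktop. The line is radial, 3 mm wide and 27 mm long; it turns with the dial.
- target_line (a point): Inner end of the white target line, 86 mm from the axis, 24 mm above the worktop: when lined up, index_mark lies on this point. Radial, 3 mm wide, 40 mm long, the only line that runs out onto the collar's tab (34 mm wide, reaching 130 mm from the axis). The collar is stiff (4 N m) and already set, within 0.3 rad of the base's +x.
- dial_post (a point): Centre of the top of the steel finger post on the dial: upright, round, 14 mm in diameter (foot 20 mm wide, 4 mm high), 60 mm above the worktop and 34 mm above the dial, 72 mm from the axis, half a turn round from the index line. Turns with the dial; its outer sleeve spins freely about the post's own axis.
- dial (a joint): Angle of the dial in rad about the vertical, growing anticlockwise seen from above; 0: index line along the base's +x. It turns freely past full turns either way and stays where it is left; moving it takes about 2 N at the post.
- clamp_pivot (a point): Point on the clamp lever's vertical pivot, 22 mm above the worktop, on the lug at the base's -y side (base frame x = -20 mm, y = -138 mm).
- clamp_post (a point): Centre of the top of the upright black post at the clamp lever's end: round, 14 mm in diameter, 55 mm above the worktop, 45 mm from the pivot. Its sleeve spins freely about the post's own axis. The lever below it lies 14 to 21 mm above the worktop.
- clamp (a joint): Angle of the clamp lever in rad: 0 it points to the base's -y (open), growing anticlockwise seen from above, as the post swings to the base's +x; 1.4 is the stop (locked). Starts at 0 to 0.25 and stays where it is left; moving it takes about 2 N at the post.
- dish: Closed petri dish with green filling, 90 mm across, 15 mm high, loose in the middle of the dial. Origin: centre of its underside, 26 mm above the worktop.
- flask: Bystander: small conical flask, 60 mm across, 107 mm high, standing on the worktop on the turntable's +y side. Origin: centre of its underside.
- marker: Bystander: marker pen, 135 mm long, 17 mm thick, lying on the worktop at the turntable's +y side. Origin: centre of its underside.
- timer: Bystander: white timer, 46 x 66 x 58 mm, standing on the worktop on the turntable's -y side beyond the clamp lever. Origin: centre of its underside.
There are look-alikes about, which are no part of the job. Leave any orange or yellow look-alike of the dish alone.

How it is judged (in metres and radians):
On the way, in this order (a step that is already met when the one before it is completed fails the run):
1. the dial's index line stands at the target line, clamp still open (distance between index_mark and target_line below 0.004 m and velocity of joint dial between -0.03 and 0.03 rad/s and value of joint clamp below 0.6 rad), for 0.3 s.
2. the clamp lever is at its stop (value of joint clamp above 1.3 rad), for 0.2 s.
At the end, for the whole second after the job is handed in: The outer end of the index line is within 4 mm of the inner end of the target line, the dial is at rest, the clamp lever is within 0.1 rad of its stop, and the dish lies flat in the middle of the dial (within 12 mm) (distance between index_mark and target_line below 0.004 m and velocity of joint dial between -0.03 and 0.03 rad/s and value of joint clamp above 1.3 rad and horizontal distance between dish and dial_centre below 0.012 m and height (world z) of dish below 0.032 m and angle between dish's own z axis and vertical below 0.1 rad); the robot touches nothing.
It fails at once if the dish is lifted or pushed out of its place on the dial (height (world z) of dish above 0.036 m or horizontal distance between dish and dial_centre above 0.015 m).
It fails at once if the scale collar is shifted (distance of target_line from where it was at the start of the episode above 0.004 m).
It fails at once if the dial is gripped or pushed hard (more than 18 N from the fingers) (contact force between the fingers and dial above 18 N).
It fails at once if the clamp lever is gripped or pushed hard (more than 30 N from the fingers) (contact force between the fingers and clamp above 30 N).
It fails at once if the flask, marker or timer is moved more than 20 mm or tipped (distance of any of flask, marker, timer from where it was at the start of the episode above 0.02 m or angle between any of flask, timer's own z axis and vertical above 0.3 rad).
It also fails if it takes over 64 s, if anything falls off the work surface, if the arm or the gripper's body presses on something with over 40 N, if the wrist force passes 120 N, or if a joint passes its speed limit or range.

## Working session

There is one attempt and no reset: what is moved stays moved. The work goes in short steps, each a Python script; the robot and the scene stay as the last script left them, time stands still between calls to the robot, and variables do not carry over. Pictures are saved under pics/ and viewed, at most 10 in all, crops included, and the job is handed in when it is done.

```bash
ls; mkdir -p pics; python3 - <<'E'
from workcell import r,cams
import cv2,numpy as np
for n in ("top","side"):
    cv2.imwrite(f"pics/{n}0.png",cv2.resize(cams.camera(n),(800,600),interpolation=cv2.INTER_CUBIC)); p=cams.camera_params(n);print(n,p)
s=r.read_state();print(s["clock"],s["tcp_rot"],s["contact_force"])
E
```

```text
pics
top {'fx': 422.29018027434614, 'fy': 422.29018027434614, 'cx': 252.75672094958702, 'cy': 196.0703366286548, 'world_from_camera': array([[ 0.00965507, -0.99712855,  0.07510942,  0.44820126],
       [-0.99991013, -0.01032606, -0.00855029,  0.02455263],
       [ 0.00930133, -0.07502012, -0.99713864,  1.15852018],
       [ 0.        ,  0.        ,  0.        ,  1.        ]])}
side {'fx': 434.68930008754944, 'fy': 434.68930008754944, 'cx': 252.93440830844708, 'cy': 188.54142924226204, 'world_from_camera': array([[-0.99322635,  0.08878114, -0.07496222,  0.63563547],
       [ 0.1161703 ,  0.74525278, -0.65658415,  0.85753072],
       [-0.00242649, -0.66084506, -0.75051843,  1.02109119],
       [ 0.        ,  0.        ,  0.        ,  1.        ]])}
0.1 [[-9.56287524e-01  2.92427143e-01 -7.32656277e-04]
 [ 2.92427985e-01  9.56286076e-01 -1.67772516e-03]
 [ 2.10016620e-04 -1.81863684e-03 -9.99998324e-01]] [ 0.21738288  0.88702327 -0.00120451]
```

View pics/top0.png

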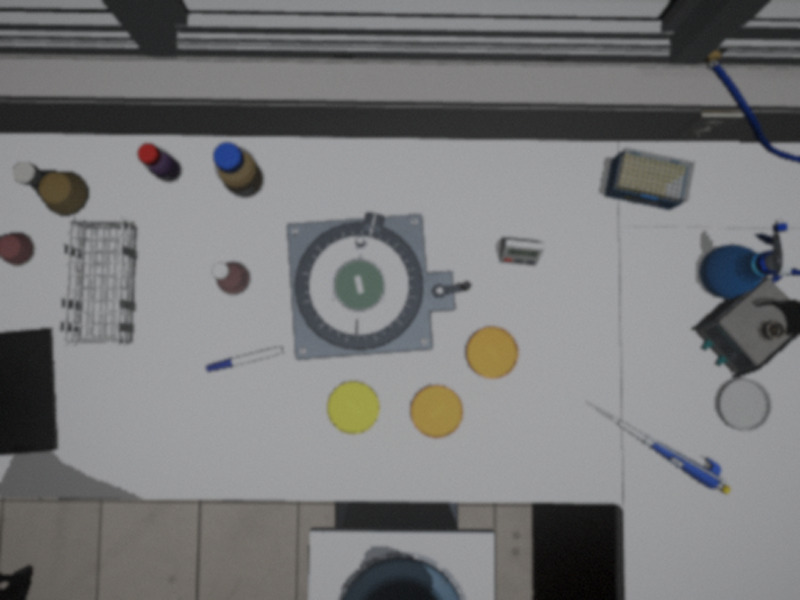

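View pics/side0.png

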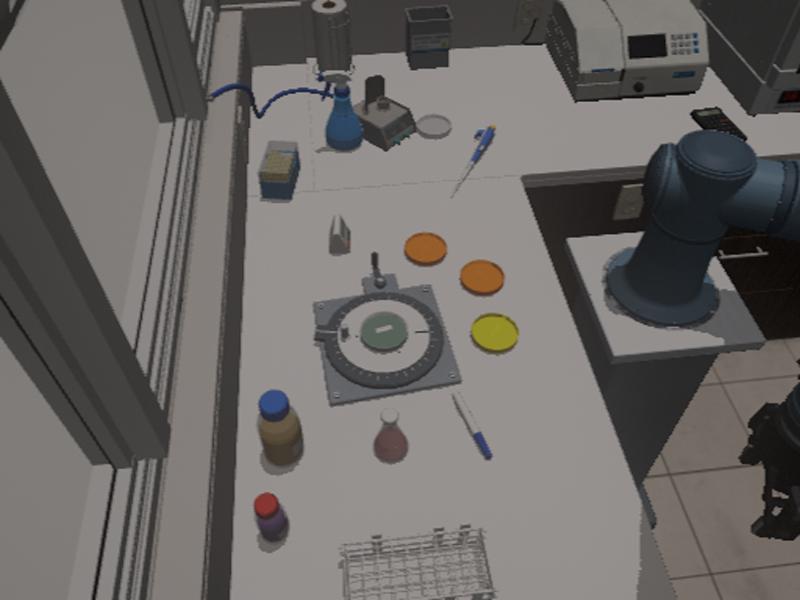

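The top view shows the turntable at (360,285) in the 800x600 picture, with the tab at (374,222), the index line at (357,327), the post at (360,243) and the clamp post at (465,287). The flask is at (230,277), the marker at (245,358) and the timer at (520,250). The dish is the green one on the dial. The orange and yellow ones at (491,352), (436,410) and (353,407) are look-alikes. I'll confirm with an enlarged crop.

```bash
python3 - <<'E'
from workcell import r,cams
import cv2
im=cams.camera("top")[130:235,170:310]
cv2.imwrite("pics/top1.png",cv2.resize(im,(800,600),interpolation=cv2.INTER_CUBIC))
E
```

```text
(no output)
```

View pics/top1.png

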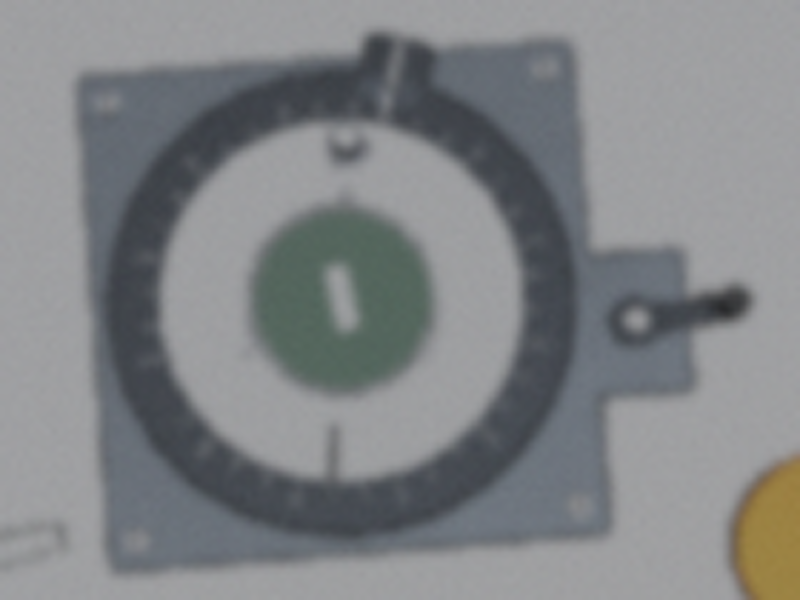

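The enlarged crop confirms them. The white line on the tab runs (402,38) to (385,118). The black index line runs (334,425) to (331,480), with the post foot near (347,148). The clamp pivot is at (633,318) and its post top near (738,297). Next I'll work out positions.

```bash
cat > h.py <<'E'
from workcell import r,cams
import cv2,numpy as np
def ray(p,uv,z):
    T=p["world_from_camera"]; d=T[:3,:3]@[(uv[0]-p["cx"])/p["fx"],(uv[1]-p["cy"])/p["fy"],1]
    return T[:3,3]+d*(z-T[2,3])/d[2]
def proj(p,X):
    T=np.linalg.inv(p["world_from_camera"]); c=T[:3,:3]@X+T[:3,3]
    return np.array([p["fx"]*c[0]/c[2]+p["cx"],p["fy"]*c[1]/c[2]+p["cy"]])
def R(yaw):  # tool down, tool x axis at yaw (rad)
    c,s=np.cos(yaw),np.sin(yaw); return np.array([[c,s,0],[s,-c,0],[0,0,-1.]])
E
python3 - <<'E'
from h import *
p=cams.camera_params("top")
g=lambda u,v,z: ray(p,(170+u/5.714,130+v/5.714),z)
C=[g(*q,.012) for q in[(80,75),(575,40),(608,535),(112,572)]]
c=np.mean(C,0);print("plate",c,"yaw",[np.degrees(np.arctan2(*(a-b)[1::-1])) for a,b in((C[0],C[3]),(C[1],C[2]))])
for n,q in dict(dishtop=(341,300,.041),dialL=(162,300,.026),dialR=(523,300,.026),tin=(385,118,.024),tout=(402,38,.022),idx=(331,480,.024),idxin=(334,425,.026),piv=(633,318,.022),cpost=(738,297,.055)).items():
    X=g(*q);d=X-c;print(n,X.round(4),np.hypot(*d[:2]).round(4),np.degrees(np.arctan2(d[1],d[0])).round(1))
for yaw in(0,180):
  for ph in range(0,361,45):
    pass
for x,y in((c[0],c[1]),):
  for yaw in(0,90,180,-90):
    q=r.inverse_kinematics([x-.03,y,.30],R(np.radians(yaw)));print(yaw,None if q is None else np.round(q,1))
E
```

```text
plate [0.56933002 0.07658202 0.012     ] yaw [np.float64(4.882963871254762), np.float64(4.13752098849826)]
dishtop [0.5679 0.0767 0.041 ] 0.0014 175.8
dialL [0.5686 0.1617 0.026 ] 0.0851 90.5
dialR [ 0.5704 -0.0085  0.026 ] 0.0851 -89.3
tin [0.6569 0.0578 0.024 ] 0.0896 -12.1
tout [0.696  0.0502 0.022 ] 0.1293 -11.8
idx [0.4847 0.081  0.024 ] 0.0847 177.0
idxin [0.5105 0.0799 0.026 ] 0.059 176.8
piv [ 0.5629 -0.0607  0.022 ] 0.1375 -92.7
cpost [ 0.5698 -0.1066  0.055 ] 0.1832 -89.9
0 [   1.4   17.6    5.4   77.7    0.  -178.6]
90 [ 1.4 17.6  5.4 77.7  0.  91.4]
180 [ 1.4 17.6  5.4 77.7  0.   1.4]
-90 [  1.4  17.6   5.4  77.7   0.  -88.6]
```

```bash
python3 - <<'E'
from h import *
r.command_gripper(0.0,20)
r.reach([.54,.077,.27],R(np.pi))
p=cams.camera_params("wrist");im=cams.camera("wrist")
cv2.imwrite("pics/w1.png",cv2.resize(im,(800,600),interpolation=cv2.INTER_CUBIC))
print(p, r.read_state()["clock"],r.read_state()["opening"])
print(proj(p,np.array([.5693,.0766,.026]))*1.5625)
E
```

```text
{'fx': 312.0173634264519, 'fy': 312.0173634264519, 'cx': 256.71949624474723, 'cy': 188.06047321488177, 'world_from_camera': array([[-1.27409870e-03,  9.49682553e-01,  3.13211469e-01,
         4.60150591e-01],
       [ 9.99997706e-01,  6.70714934e-04,  2.03418318e-03,
         7.74335870e-02],
       [ 1.72175266e-03,  3.13213343e-01, -9.49681229e-01,
         3.88929576e-01],
       [ 0.00000000e+00,  0.00000000e+00,  0.00000000e+00,
         1.00000000e+00]])} 3.125 0.00011828151652743923
[399.06843202 280.95325039]
```

View pics/w1.png

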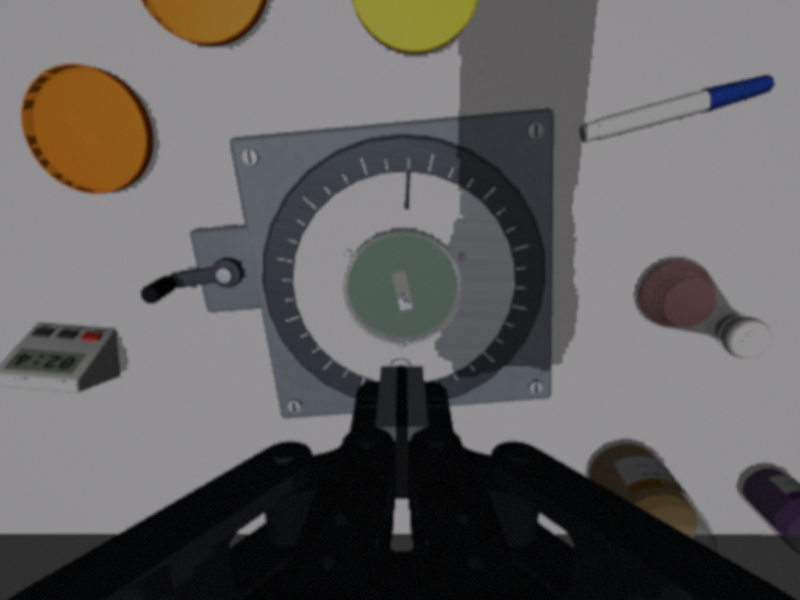

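The index is at the (408,172) end of the dial and the closed fingertips are at (403,367), so the tips really are about 25 mm ahead of the TCP. They are only about 15 mm thick there. The dish, studs and clamp agree with the top view. I'll push counterclockwise with the finger back, stop short, then look.

```bash
cat >> h.py <<'E'
C=np.array([.569,.0767]); Z=.065
def pose(phi,d,z=Z,rad=.072):
    a=np.radians(phi);u=np.array([np.cos(a),np.sin(a)]);t=np.array([-u[1],u[0]])
    return np.r_[C+rad*u-d*t,z],R(a+np.pi)
def look(name,pos=(.655,.06,.24)):
    r.reach(list(pos),R(np.pi)); p=cams.camera_params("wrist");im=cams.camera("wrist")
    np.save("pics/"+name,p); cv2.imwrite("pics/"+name+"_raw.png",im)
    cv2.imwrite("pics/"+name+".png",cv2.resize(im,(800,600),interpolation=cv2.INTER_CUBIC)); return p
E
python3 - <<'E'
from h import *
P,O=pose(-3,.034,.16); r.reach(P,O)
P,O=pose(-3,.034); r.move_l(P,.1)
f0=r.read_state()["contact_force"]
P,O=pose(-3,.0165); r.move_l(P,.03)
for phi in np.r_[-3:150:10,150]:
    P,O=pose(phi,.0145); r.move_l(P,.045,ori=O)
    s=r.read_state(); f=s["contact_force"]-f0; print(int(phi),f.round(1),s["clock"])
    if np.linalg.norm(f)>12: print("stop");break
P,O=pose(phi,.035);r.move_l(P,.06);P[2]=.16;r.move_l(P,.15)
p=look("w2");print(r.read_state()["clock"])
E
```

```text
-3 [-0.6 -1.2  0.8] 5.8667
7 [-1.2 -0.6  0.7] 6.3
17 [-0.1 -0.6 -1.5] 6.7333
27 [-0.3 -0.3  0.4] 7.1667
37 [ 0.4 -0.5  0.9] 7.6
47 [-0.3 -0.1  0.6] 8.0333
57 [ 0.5 -0.6  0. ] 8.4667
67 [-0.5 -0.1  0. ] 8.9
77 [-0.2  0.3 -0.2] 9.3333
87 [0.2 0.  0.3] 9.7667
97 [ 0.1 -0.4  0.4] 10.2
107 [-0.8 -1.   0. ] 10.6333
117 [-0.9  0.3  0.6] 11.0667
127 [ 0.2 -0.6  0. ] 11.5
137 [-0.7  0.3  0.5] 11.9333
147 [-0.7  0.1  0.3] 12.3667
150 [0.7 0.  0. ] 12.6167
16.05
```

View pics/w2.png

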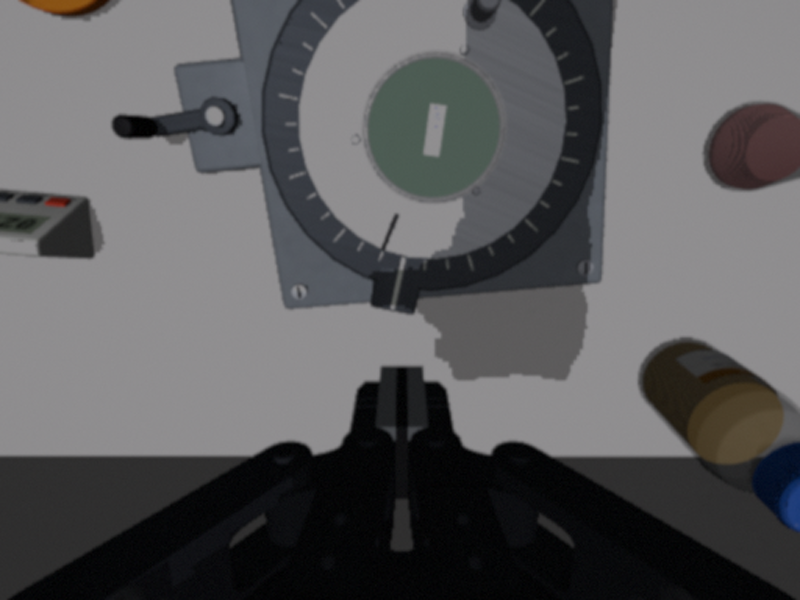

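The dial turned nearly half round: index line (397,215) to (382,251), target line (403,258) to (394,308), post top (483,10). It is still short of the target. I'll take an enlarged crop to read it more exactly.

```bash
python3 - <<'E'
from h import *
im=cv2.imread("pics/w2_raw.png")[125:205,210:310]
cv2.imwrite("pics/w2c.png",cv2.resize(im,(750,600),interpolation=cv2.INTER_CUBIC))
p=np.load("pics/w2.npy",allow_pickle=True).item()
for n,u,v,z in(("dish",433,122,.041),("iin",397,215,.026),("iout",382,251,.024),("tin",403,258,.024),("tout",394,308,.022),("post",483,10,.06),("cpiv",216,115,.022),("cpost",125,125,.055),("dialL",299,125,.026),("dialR",567,125,.026)):
    X=ray(p,(u/1.5625,v/1.5625),z);d=X[:2]-C;print(n,X.round(4),np.hypot(*d).round(4),np.degrees(np.arctan2(d[1],d[0])).round(2))
E
```

```text
dish [0.5684 0.0799 0.041 ] 0.0033 99.68
iin [0.628  0.0576 0.026 ] 0.062 -17.95
iout [0.6536 0.047  0.024 ] 0.0896 -19.35
tin [0.6586 0.0618 0.024 ] 0.0908 -9.47
tout [0.6968 0.0552 0.022 ] 0.1296 -9.54
post [0.5116 0.1046 0.06  ] 0.0638 154.06
cpiv [ 0.5639 -0.0596  0.022 ] 0.1364 -92.16
cpost [ 0.5705 -0.102   0.055 ] 0.1788 -89.51
dialL [ 0.57   -0.0055  0.026 ] 0.0822 -89.29
dialR [0.5699 0.1674 0.026 ] 0.0907 89.43
```

View pics/w2c.png

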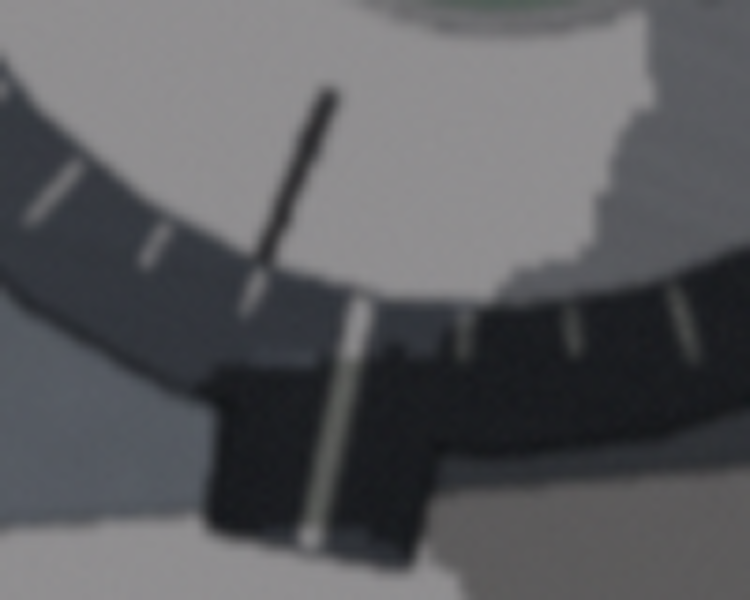

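```bash
cat >> h.py <<'E'
from scipy.optimize import least_squares
def delta(p,pts):  # raw pixels: index inner, outer, target inner, outer -> angles
    X=[ray(p,uv,z)[:2] for uv,z in zip(pts,(.026,.024,.024,.022))]
    rr=[.059,.086,.086,.126]
    def f(q):
        return np.concatenate([X[i]-q[:2]-rr[i]*np.array([np.cos(q[2+i//2]),np.sin(q[2+i//2])]) for i in range(4)])
    s=least_squares(f,[*C,-.3,-.2]); q=s.x
    print("centre",q[:2].round(4),"idx,tgt deg",np.degrees(q[2:]).round(2),"need",np.degrees(q[3]-q[2]).round(2),"gap mm",((X[2]-X[1])*1e3).round(1),"res mm",(s.fun*1e3).round(1)); return q
E
python3 - <<'E'
from h import *
p=np.load("pics/w2.npy",allow_pickle=True).item()
delta(p,[(210+u/7.5,125+v/7.5) for u,v in((330,92),(263,263),(360,303),(310,543))])
E
```

```text
centre [0.5738 0.0802] idx,tgt deg [-22.5  -11.94] need 10.55 gap mm [ 6.  14.2] res mm [-0.7 -0.1 -0.4  0.4  1.  -0.5  0.1  0.2]
```

```bash
python3 - <<'E'
from h import *
P,O=pose(150,.037,.16); r.reach(P,O)
P[2]=Z; r.move_l(P,.12)
P,O=pose(150,.0165); r.move_l(P,.05)
for phi in (154,158,160.4):
    P,O=pose(phi,.0145); r.move_l(P,.02,ori=O); print(r.read_state()["contact_force"].round(1))
P,O=pose(phi,.037);r.move_l(P,.06);P[2]=.16;r.move_l(P,.15)
look("w3");print(r.read_state()["clock"])
im=cv2.imread("pics/w3_raw.png")[125:205,210:310]
cv2.imwrite("pics/w3c.png",cv2.resize(im,(750,600),interpolation=cv2.INTER_CUBIC))
E
```

```text
[1.  0.9 0.7]
[-0.   0.7  1.7]
[0.2 0.7 0.9]
24.5
```

View pics/w3c.png

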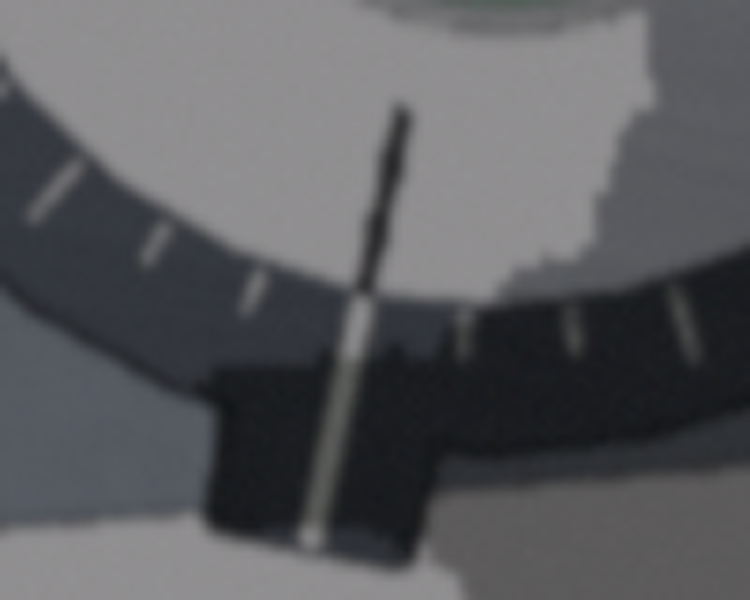

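The black index line now ends at (362,290), right on the inner end of the white line at (362,300), and both share one direction. The dial is set. Next is the clamp lever, pushed round its pivot with force monitoring.

```bash
python3 - <<'E'
import h
from h import *
h.C=np.array([.562,-.061]); z=.060; b=-85.5
g=lambda a,d,z=z: pose(b+a,d,z,.045)
P,O=g(5,.040,.16); r.reach(P,O)
P[2]=z; r.move_l(P,.1)
f0=r.read_state()["contact_force"]
for a in list(range(5,70,8))+list(range(70,90,2)):
    P,O=g(a,.022); r.move_l(P,.04 if a<70 else .02,ori=O)
    s=r.read_state(); f=s["contact_force"]-f0; t=f[:2]@[-np.sin(np.radians(b+a)),np.cos(np.radians(b+a))]
    print(a,round(t,1),f.round(1),s["clock"])
    if t<-5 or np.linalg.norm(f)>12: print("stop");break
r.sleep(.3)
P,O=g(a,.042);r.move_l(P,.06);P[2]=.16;r.move_l(P,.15)
look("w4",(.63,.02,.27));print(r.read_state()["clock"])
E
```

```text
5 0.7 [ 0.6  0.9 -1.1] 27.2667
13 0.5 [ 0.5  0.3 -1.1] 27.5917
21 0.7 [ 0.6  0.3 -0.6] 27.9167
29 -0.0 [ 0.1 -0.1 -0.8] 28.2417
37 0.1 [ 0.3 -0.1 -0.1] 28.5667
45 -0.2 [-0.3  0.  -1.5] 28.8917
53 0.1 [ 1.1 -0.6 -0.4] 29.2167
61 -0.5 [ 0.6 -0.8 -0.4] 29.5417
69 1.0 [ 0.1  1.  -0.3] 29.8667
70 -1.6 [-0.1 -1.6 -1.7] 30.1167
72 -1.2 [ 0.4 -1.3  0. ] 30.3667
74 -1.5 [ 0.7 -1.7  0.4] 30.6167
76 -1.6 [ 0.4 -1.7 -0.1] 30.8667
78 -0.1 [ 0.3 -0.2  0. ] 31.1167
80 -1.7 [ 1.2 -1.8 -0.5] 31.3667
82 -0.0 [ 0.7 -0.1  0. ] 31.6167
84 -0.4 [ 0.6 -0.4 -0.3] 31.8667
86 -4.3 [ 0.7 -4.3  0.1] 32.1167
88 -7.5 [ 0.9 -7.5 -1.1] 32.3667
stop
34.7167
```

View pics/w4.png

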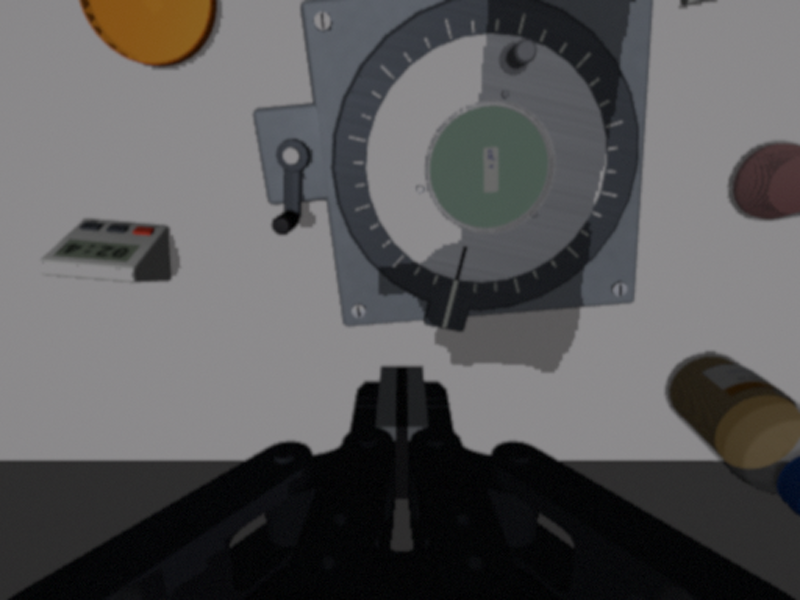

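The lever at (290,155) to (288,222) now points forward, and the force rose at its stop. The index at (457,280) still meets the white line, the dish is centred, and the timer, flask and marker are untouched. I'm handing in.

```bash
python3 -c "
from workcell import r
print(r.job_done())"
```

```text
the job is handed in; nothing more can be done
None
```

I turned the dial until the index line met the white target line, pushed the clamp lever to its stop (force rose to 7.5 N there), and handed the job in at about 35 s; the verdict was not reported.

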